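# Load the gravity-feed spice rack

### The job

Load the two spice jars with dark brown caps into the sloping gravity-feed rack: lay each one crosswise in the open upper half of the channel with its cap towards the green side wall, and let it roll down, so that both end at rest at the bottom end, one behind the other, caps on the green side. Set the glass jars in, do not throw or drop them from high up.

Things in the scene. Friction and masses are not known exactly. Their poses are not given: they have to be found in the camera images.
- jar_a_center (a point): centre, half-way up, of one of the two identical spice jars with a dark brown cap (glass, 105 mm long, 44 mm thick, round, 110 g), which lie on their sides on the table; the point's z axis runs along the jar from its base to its cap, the cap being the last 20 mm. The jars with a white and a yellow cap are other spices and stay where they are
- jar_b_center (a point): centre, half-way up, of the other of the two identical spice jars with a dark brown cap (glass, 105 mm long, 44 mm thick, round, 110 g), which lie on their sides on the table; the point's z axis runs along the jar from its base to its cap, the cap being the last 20 mm. The jars with a white and a yellow cap are other spices and stay where they are
- rack: fixed wooden gravity-feed rack, 251 mm long (x), 150 wide (y). Origin: on the table under its middle; x points up the slope (roughly away from the robot), y to the green side wall, z up. The ramp rises 15 degrees along x, 52 mm over the table at x = 0. Stop boards 35 mm high close both ends. Two jars rest at the bottom with centres near x = -0.105, z = 0.047 and x = -0.063, z = 0.058
- load_point (a point): centre of a jar that lies on the ramp in the middle of the open upper half: rack frame (0.062, 0, 0.091), 22 mm above the ramp; axes as the rack's. Upper stop board: 55 mm further up the slope. Released 10 to 15 mm above this point, where level fingertips still clear the ramp, a jar settles and rolls down by itself
- green_side (a point): middle of the green side wall, where the caps belong; axes as the rack's. Both side walls (the other is bare wood) stand 46 mm above the ramp and 130 mm apart. Three steel wires cross 58 mm above the lower half of the ramp (up to x = -0.05 in the rack frame), so jars go in at the open upper half
Not all that is in view belongs to the job. Leave any turquoise look-alike of the part that bears jar_a_center alone.

How it is judged (in metres and radians):
At the end, for the whole second after the job is handed in: both dark-capped jars lie in the lower end of the rack, one against the stop board and the other behind it (centres within about 20 mm of there), across the channel within 0.2 rad, caps towards the green side wall, at rest (x of jar_a_center in the frame of rack between -0.13 and -0.042 m and y of jar_a_center in the frame of rack between -0.03 and 0.03 m and z of jar_a_center in the frame of rack between 0.025 and 0.075 m and angle between the z axis of each of jar_a_center, jar_b_center and the y axis of rack, either way round below 0.2 rad and z of green_side in the frame of jar_a_center above 0.03 m and linear speed of each of jar_a, jar_b below 0.03 m/s and x of jar_b_center in the frame of rack between -0.13 and -0.042 m and y of jar_b_center in the frame of rack between -0.03 and 0.03 m and z of jar_b_center in the frame of rack between 0.025 and 0.075 m and z of green_side in the frame of jar_b_center above 0.03 m); the robot touches nothing.
It fails at once if a jar is thrown or dropped from high up (faster than 1.5 m/s) (linear speed of any of jar_a, jar_b above 1.5 m/s).
It also fails if it takes over 54 s, if anything falls off the work surface, if the arm or the gripper's body presses on something with over 40 N, if the wrist force passes 120 N, or if a joint passes its speed limit or range.

### The arm

A 6-joint arm with a two-finger parallel gripper is mounted at the origin on a cart in front of the work surface, level with it; the furniture and walls round the work are solid. World frame = base frame: x ahead of the robot, y to its left, z up, the work surface at z = 0. Lengths are in mm, angles in rad, forces in N, time in s.
With the tool pointing down it reaches from about 300 to 750 mm from the base axis. Payload 8.5 kg.
Tool frame: the origin (TCP) lies midway between the tips of the shut fingers; the grasp point (between the pads) lies 19 mm behind it; z points along the fingers, y is the line along which they close (so a half turn about z gives the same grasp; the last joint's range is limited). The gripper opens to 88 mm and grips with 3 to 60 N. Pads are 18 mm wide; open, the fingers measure 123 mm over their backs; the gripper's body (75 mm by 187 mm) begins 45 mm behind the grasp point.
Start: joints at [-1.442, 0.381, 1.297, -0, 1.464, -0.215], TCP at [185.38, -517.798, 238.748] pointing down, gripper open.
Joint ranges: [-3.11, 3.11], [-0.89, 2.33], [0.22, 2.48], [-1.42, 4.56], [0.17, 2.85], [-2.88, 2.88]. Speed limits (rad/s): [2.39, 2.39, 3.14, 3.14, 3.14, 3.14].

### API

Orientations are given as a rotation vector (axis times angle).
In Python, from cell import bot gives the robot as it stands.
- The arm moves only by the tool servo_tool, never from a script. Its argument "steps" is a list of rows, each a list of 3 entries, a list of its own where there are three numbers: the gripper command: -1 is fully open, 1 is shut, values between are in proportion, then the shift along the tool's x, y, z in cm, then the turn, a rotation vector about the tool's x, y, z in rad. In form: [[gripper, [dx, dy, dz], [rx, ry, rz]], ...]. A call has 1 to 20 rows; each row shifts and turns the commanded pose from where the row before left it, along the tool's axes as they then stand; what a row does not reach is not made up. A row lasts 1/10 s, in which the tool goes at most 50 mm and 8.59 degrees, less where a joint would pass 70% of its speed; a pose out of reach is approached as far as the arm can. A call with a gripper value outside its range is refused whole. The fingers move at their own pace and stop on an object; "squeeze" is the grip in N (left out, the last holds). Time passes only in rows, so rows that do not move let the fingers close. It gives the time, the measured TCP pose, the force, the opening and the grip force at its end, in the units of the state.
- bot.observe(): the state, without advancing time (a new reading comes with each control period).
- bot.read_camera(name): name is "scene" or "top" or "wrist"; returns (picture, depth): 384x512x3 uint8, red, green, blue; 384x512 float32, mm along the optical axis (not along the pixel's ray), 0 where there is no reading.
- bot.camera_params(name): a dict with "fx", "fy", "cx", "cy" (pixels), "D" ([k1, k2, p1, p2, k3] as OpenCV has them; the pictures are not rectified), "R" (3x3) and "t" (3): a world point X has camera coordinates R X + t; the wrist camera has in their place "T_tool_cam" (4x4, takes a point from camera to tool coordinates, whose origin is the TCP and whose axes are the flange's). Camera axes: x right, y down, z forward; pixel columns grow to the right and rows downward; lengths in mm; the calibration is good to about 2 mm. A picture is of the moment at which its call begins: read the wrist's pose just before it. camera_params takes no time and is no camera call.
- bot.finish_job(): hands the job in; it is judged then, once.
The state is a dict: "clock": time; "joint_pos": joint angles; "qvel": joint speeds; "joint_efforts": joint torques, N m; "eef_pos": TCP position; "tcp_rot": TCP orientation; "force": force on the tool from outside, world axes, zero at the start; "torque": the same for the moment, N m; "gripper_width": finger opening in mm; "grip_force": force on a finger pad.
Only numpy, scipy, OpenCV 4.12 (cv2) and the standard library are available. Lean on these libraries where they do the work, as an engineer would, in place of code of your own. Each camera call takes 0.05 s, during which the arm holds its last target. There are 200 camera calls.

## Working session

There is one attempt and no reset: what is moved stays moved. The work goes in short steps, Python scripts to look and compute and a tool call to move; the robot and the scene stay as the last step left them, time stands still between calls to the robot, and variables do not carry over. Pictures are saved under pics/ and viewed, at most 10 in all, crops included, and the job is handed in when it is done.

Besides the shell and the picture viewer there is one more tool, called after ">>>" as a command line: name --argument value ..., lists and objects as JSON in quotes. servo_tool: Moves the arm, as the interface text tells. Its arguments: {"type":"object","properties":{"steps":{"type":"array"},"squeeze":{"type":"number"}},"required":["steps"]}

```bash
mkdir -p pics; ls; python3 - <<'E'
from cell import bot
import cv2,numpy as np
o=bot.observe();print({k:np.round(v,3) for k,v in o.items()})
ims=[]
for n in("scene","top"):
    im,d=bot.read_camera(n);np.savez(n+".npz",im=im,d=d);cv2.imwrite(f"pics/{n}0.png",im[:,:,::-1])
    p=bot.camera_params(n);print(n,{k:np.round(v,3).tolist() for k,v in p.items()}, (d>0).mean())
print(bot.camera_params("wrist"))
E
```

```text
pics
{'clock': np.float64(0.0), 'joint_pos': array([-1.442,  0.381,  1.298,  0.   ,  1.464, -0.215]), 'qvel': array([-0.   ,  0.001,  0.001, -0.001, -0.   , -0.   ]), 'joint_efforts': array([-3.0000e-03, -4.3793e+01, -2.2455e+01,  7.1000e-02,  3.5000e-02,
       -0.0000e+00]), 'eef_pos': array([ 185.347, -517.537,  238.161]), 'tcp_rot': array([-3.094, -0.537, -0.   ]), 'force': array([ 0.229,  0.113, -0.254]), 'torque': array([ 0.022, -0.053,  0.037]), 'grip_force': np.float64(0.0), 'gripper_width': np.float64(88.291)}
scene {'fx': 424.756, 'fy': 424.756, 'cx': 251.578, 'cy': 199.309, 'D': [-0.009, 0.0, 0.0, 0.0, 0.0], 'R': [[-0.536, -0.844, -0.021], [-0.384, 0.266, -0.884], [0.752, -0.466, -0.467]], 't': [344.107, 266.469, 557.497]} 0.9959360758463541
top {'fx': 367.679, 'fy': 367.679, 'cx': 259.923, 'cy': 192.333, 'D': [-0.111, 0.0, 0.0, 0.0, 0.0], 'R': [[-0.02, -1.0, -0.012], [-0.986, 0.022, -0.165], [0.165, 0.009, -0.986]], 't': [72.121, 553.845, 964.111]} 0.9960988362630209
{'fx': 295.2363140804074, 'fy': 295.2363140804074, 'cx': 256.96790868698315, 'cy': 192.00138570794203, 'D': array([0.00343682, 0.        , 0.        , 0.        , 0.        ]), 'T_tool_cam': array([[ 1.36086295e-04, -9.64755628e-01, -2.63147410e-01,
         6.68078389e+01],
       [ 9.99999973e-01,  8.20131497e-05,  2.16470469e-04,
         9.62277542e-01],
       [-1.87259555e-04, -2.63147433e-01,  9.64755613e-01,
        -1.44588337e+02],
       [ 0.00000000e+00,  0.00000000e+00,  0.00000000e+00,
         1.00000000e+00]])}
```

View pics/top0.png

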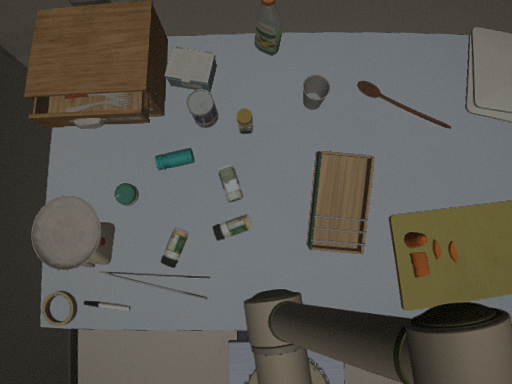

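View pics/scene0.png

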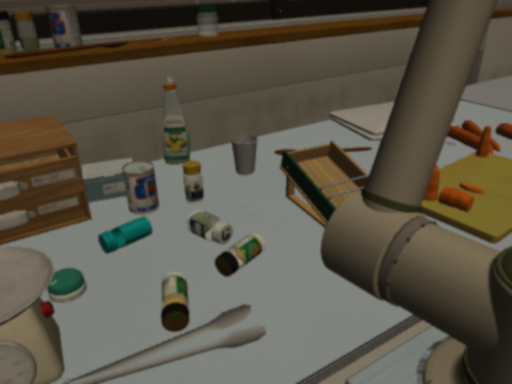

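The top view shows two dark-capped jars: one at (232,228) with its cap left at (217,232), the other at (175,247) with its cap down at (169,262). The rack spans (313,152) to (372,250), green wall on the left and wires at the near end.

```bash
cat > h.py <<'E'
import numpy as np,cv2
from cell import bot
def cloud(d,p,Rt=None):
    K=np.array([[p['fx'],0,p['cx']],[0,p['fy'],p['cy']],[0,0,1]])
    v,u=np.mgrid[:d.shape[0],:d.shape[1]]
    n=cv2.undistortPoints(np.stack([u,v],-1).reshape(-1,1,2).astype(float),K,np.array(p['D'])).reshape(*d.shape,2)
    c=np.dstack([n[...,0]*d,n[...,1]*d,d])
    if Rt is None: return (c-np.array(p['t']))@np.array(p['R'])
    T=Rt@np.array(p['T_tool_cam']); return c@T[:3,:3].T+T[:3,3]
def rect(P):
    (c,s,a)=cv2.minAreaRect(P[:,:2].astype(np.float32)); 
    if s[0]<s[1]: s=s[::-1];a+=90
    return np.round(c,1),np.round(s,1),round(a,1)
def jar(W,im,c0,r=75):
    """c0 world xy guess -> centre, axis angle (base->cap, deg), length"""
    near=np.hypot(W[...,0]-c0[0],W[...,1]-c0[1])<r
    m=near&(W[...,2]>14)&(W[...,2]<60)
    n,l,st,ct=cv2.connectedComponentsWithStats(m.astype(np.uint8)); k=1+np.argmax(st[1:,4]); m=l==k
    P=W[m]; c,s,a=rect(P)
    dark=P[im[m].max(1)<75]; q=(np.median(dark[:,:2],0) if len(dark) else c)-c
    u=np.array([np.cos(np.radians(a)),np.sin(np.radians(a))])
    if q@u<0: a-=180
    return c,s,(a+180)%360-180,np.percentile(P[:,2],95).round(1),len(dark),q.round(1)
E
python3 - <<'E'
from h import *
z=np.load("top.npz");p=bot.camera_params("top");W=cloud(z['d'],p);im=z['im']
print("table",np.median(W[100:240:5,260:300:5,2]))
for u,v in((232,228),(175,247)):
    print(W[v,u].round(),jar(W,im,W[v,u,:2]))
hsv=cv2.cvtColor(im,cv2.COLOR_RGB2HSV)
sub=np.zeros(z['d'].shape,bool);sub[140:260,300:380]=1
m=sub&(W[...,2]>25)&(W[...,2]<150);print("rack",rect(W[m]),W[m].min(0).round(),W[m].max(0).round())
g=m&(hsv[...,0]>50)&(hsv[...,0]<95)&(hsv[...,1]>90);print("green",g.sum(),rect(W[g]),np.median(W[g],0).round())
# ramp floor: fit plane
for v in(165,180,195,205):print([W[v,u].round().tolist() for u in (316,325,343,360,370)])
E
```

```text
table -0.4458307834757219
[459. 139.  41.] (array([462.9, 139.5]), array([103.5,  43.8]), 109.30000000000001, np.float64(45.8), 196, array([-8.5, 29.5]))
[410. 295.  43.] (array([410.8, 301.5]), array([104.1,  44.2]), 157.10000000000002, np.float64(45.9), 233, array([-27.5,  -3.5]))
rack (array([ 519.4, -150.2]), array([263.3, 148.7]), 173.3) [ 383. -238.   25.] [658. -65. 133.]
green 88 (array([521.9, -81.7]), array([244.3,   5.7]), 173.4) [530. -83.  99.]
[[615.0, -89.0, 103.0], [621.0, -117.0, 76.0], [620.0, -166.0, 77.0], [619.0, -213.0, 77.0], [609.0, -227.0, 120.0]]
[[574.0, -86.0, 110.0], [582.0, -117.0, 65.0], [580.0, -165.0, 69.0], [580.0, -213.0, 67.0], [570.0, -226.0, 115.0]]
[[536.0, -86.0, 100.0], [543.0, -117.0, 54.0], [541.0, -166.0, 56.0], [540.0, -212.0, 58.0], [548.0, -257.0, -1.0]]
[[517.0, -92.0, 47.0], [516.0, -116.0, 50.0], [515.0, -166.0, 49.0], [514.0, -213.0, 49.0], [519.0, -255.0, 1.0]]
```

>>> servo_tool --steps '[[-0.5,[3.22,-3.5,0],[0,0,0]],[-0.5,[3.22,-3.5,0],[0,0,0]],[-0.5,[3.22,-3.5,0],[0,0,0]],[-0.5,[3.22,-3.5,0],[0,0,0]],[-0.5,[3.22,-3.5,0],[0,0,0]],[-0.5,[3.22,-3.5,0],[0,0,0]],[-0.5,[3.22,-3.5,0],[0,0,0]],[-0.5,[3.22,-3.5,0],[0,0,0]],[-0.5,[3.22,-3.5,0],[0,0,0]],[-0.5,[3.22,-3.5,0],[0,0,0]],[-0.5,[3.22,-3.5,0],[0,0,0]],[-0.5,[3.22,-3.5,0],[0,0,0]],[-0.5,[3.22,-3.5,0],[0,0,0]],[-0.5,[3.22,-3.5,0],[0,0,0]],[-0.5,[3.22,-3.5,0],[0,0,0]]]'

```text
clock: 1.6
eef_pos: [463.4, 141.5, 238.6]
tcp_rot: [3.095, 0.538, -0.001]
force: [0.6, -1.5, -0.4]
gripper_width: 66.4
grip_force: 0.0
```

>>> servo_tool --steps '[[-0.5,[0,0,0],[0,0,-0.13]],[-0.5,[0,0,0],[0,0,-0.13]],[-0.5,[0,0,0],[0,0,-0.13]],[-0.5,[0,0,0],[0,0,-0.13]],[-0.5,[0,0,0],[0,0,-0.13]],[-0.5,[0,0,0],[0,0,-0.13]],[-0.5,[0,0,0],[0,0,-0.13]],[-0.5,[0,0,0],[0,0,-0.13]],[-0.5,[0,0,0],[0,0,-0.13]],[-0.5,[0,0,0],[0,0,-0.13]],[-0.5,[0,0,0],[0,0,-0.13]],[-0.5,[0,0,0],[0,0,-0.13]],[-0.5,[0,0,0],[0,0,0]]]'

```text
clock: 2.9
eef_pos: [463.0, 139.3, 238.5]
tcp_rot: [-1.821, -2.559, 0.001]
force: [0.3, 0.2, -0.6]
gripper_width: 65.9
grip_force: 0.0
```

```bash
cat >> h.py <<'E'
from scipy.spatial.transform import Rotation as Ro
def pose():
    o=bot.observe();T=np.eye(4);T[:3,:3]=Ro.from_rotvec(o['tcp_rot']).as_matrix();T[:3,3]=o['eef_pos'];return T,o
def to(xyz,ang):
    """tool down, tool x at world angle ang (deg): shift now in tool axes (cm), turn"""
    T,o=pose();R2=Ro.from_euler('z',ang,degrees=True)*Ro.from_rotvec([np.pi,0,0])
    s=T[:3,:3].T@(np.array(xyz)-T[:3,3])/10
    r=(Ro.from_matrix(T[:3,:3]).inv()*R2).as_rotvec()
    print("t",round(float(o['clock']),2),"tcp",T[:3,3].round(1),"yaw",np.degrees(np.arctan2(T[1,0],T[0,0])).round(2),"w",round(float(o['gripper_width']),1),"F",np.round(o['force'],1),"grip",round(float(o['grip_force']),1),"| shift",s.round(2),"turn",r.round(3))
def wrist(name=None):
    T,o=pose();im,d=bot.read_camera("wrist");
    if name: cv2.imwrite("pics/"+name,im[:,:,::-1])
    return cloud(d,bot.camera_params("wrist"),T),im
E
python3 - <<'E'
from h import *
to((462.9,139.5,5),109.3)
W,im=wrist("w1.png")
print(jar(W,im,(462.9,139.5)))
E
```

```text
t 2.9 tcp [463.  139.3 238.5] yaw 109.14 w 65.9 F [ 0.3  0.2 -0.6] grip 0.0 | shift [2.000e-02 2.000e-02 2.335e+01] turn [-0.001 -0.    -0.003]
(array([463.7, 138.7]), array([106.6,  44.8]), 108.39999999999998, np.float64(43.5), 646, array([-13. ,  40.6]))
```

View pics/w1.png

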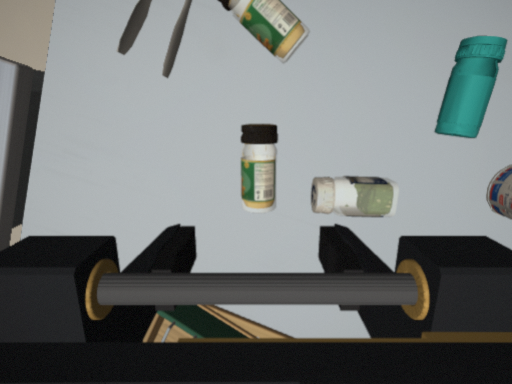

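Both views agree within 1 mm, and the white-capped jar sits about 40 mm clear to the right of jar 1. I'll descend and grip.

>>> servo_tool --steps '[[-0.5,[0,0,4.5],[0,0,0]],[-0.5,[0,0,4.5],[0,0,0]],[-0.5,[0,0,4.5],[0,0,0]],[-0.5,[0,0,4.5],[0,0,0.01]],[-0.5,[0,0,3],[0,0,0]],[-0.5,[0,0,1.5],[0,0,0]],[-0.5,[0,0,0.7],[0,0,0]],[-0.5,[0,0,0],[0,0,0]],[1,[0,0,0],[0,0,0]],[1,[0,0,0],[0,0,0]],[1,[0,0,0],[0,0,0]],[1,[0,0,0],[0,0,0]],[1,[0,0,0],[0,0,0]]]' --squeeze 20

```text
clock: 4.25
eef_pos: [463.6, 139.3, 7.4]
tcp_rot: [1.835, 2.549, 0.001]
force: [-0.2, -0.9, 6.3]
gripper_width: 43.3
grip_force: 20.0
```

>>> servo_tool --steps '[[1,[0,0,-2],[0,0,0]],[1,[0,0,-4],[0,0,0]],[1,[0,0,-4.5],[0,0,0]],[1,[0,0,-4.5],[0,0,0]],[1,[0,0,-4.5],[0,0,0]],[1,[-2,0,0],[0,0,0]],[1,[-4,0.2,0],[0,0,0]],[1,[-4.5,0.3,0],[0,0,0]],[1,[-4.5,0.3,0],[0,0,0]],[1,[-4.5,0.3,0],[0,0,0]],[1,[-4.5,0.3,0],[0,0,0]],[1,[-4.5,0.3,0],[0,0,0]],[1,[-3.4,0,0],[0,0,0.08]],[1,[0,0,0],[0,0,0.12]],[1,[0,0,0],[0,0,0.12]],[1,[0,0,0],[0,0,0.12]],[1,[0,0,0],[0,0,0]]]'

```text
clock: 5.95
eef_pos: [580.3, -157.8, 201.4]
tcp_rot: [-2.348, -2.086, 0.001]
force: [-0.3, -0.2, -1.6]
gripper_width: 43.3
grip_force: 20.0
```

```bash
python3 - <<'E'
from h import *
to((580.6,-158.2,117),83.3)
W,im=wrist("w2.png"); np.savez("w2.npz",W=W,im=im)
E
```

```text
t 5.95 tcp [ 580.3 -157.8  201.4] yaw 83.22 w 43.3 F [-0.3 -0.2 -1.6] grip 20.0 | shift [-0.04  0.04  8.44] turn [-0.001 -0.    -0.001]
```

View pics/w2.png

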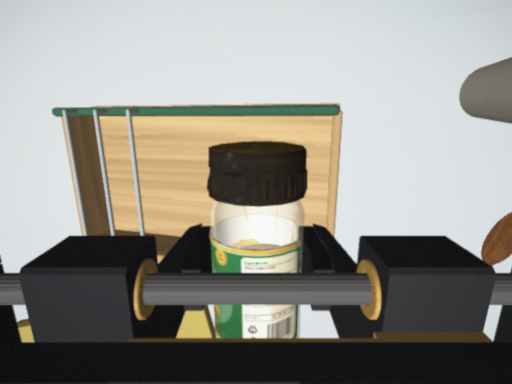

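The wrist view shows the jar held upright in line with the channel, cap towards the green wall at row 110 (columns 55–338), with the upper stop board at column 335. I'll refine the rack pose from this view.

```bash
python3 - <<'E'
from h import *
z=np.load("w2.npz");W,im=z['W'],z['im'];hsv=cv2.cvtColor(im,cv2.COLOR_RGB2HSV)
g=np.zeros(W.shape[:2],bool);g[95:122,45:345]=1
g&=(hsv[...,0]>60)&(hsv[...,0]<100)&(hsv[...,1]>80)
P=W[g]&~0 if 0 else W[g];P=P[P[:,2]>30]
c,s,a=rect(P);print("green",g.sum(),c,s,a,P[:,2].min(),P[:,2].max())
ex=np.array([np.cos(np.radians(-6.7)),np.sin(np.radians(-6.7)),0]);ey=np.array([-ex[1],ex[0],0])
print("green along x",np.percentile(P@ex,[1,50,99]).round(1),"y",np.percentile(P@ey,[2,50,98]).round(1))
for v in(150,200):
  print(v,[(u,round(float(W[v,u]@ex),1),round(float(W[v,u]@ey),1),round(float(W[v,u,2]),1)) for u in(150,180,320,326,330,334,338,342,346)])
o=np.array([519,-151,0]);print("assumed origin in ex,ey",o@ex,o@ey)
t=np.load("top.npz");Wt=cloud(t['d'],bot.camera_params("top"))
m=np.zeros(Wt.shape[:2],bool);m[140:260,300:380]=1;m&=Wt[...,2]>85
Q=Wt[m];print("top walls y",np.percentile(Q@ey,[1,99]).round(1),"x",np.percentile(Q@ex,[1,99]).round(1))
E
```

```text
green 1848 [522.5 -83.8] [246.8   6. ] 173.6 61.53728480785958 346.0516687668037
green along x [408.9 571.2 650.4] y [-24.8 -22.2 -19. ]
150 [(150, 482.2, -61.6, 35.5), (180, 516.0, -60.5, 44.2), (320, 651.0, -56.1, 81.1), (326, 656.1, -55.9, 82.2), (330, 651.4, -51.7, 115.9), (334, 654.0, -51.5, 117.7), (338, 657.2, -51.5, 117.3), (342, 694.4, -66.5, -2.1), (346, 699.2, -66.6, -2.6)]
200 [(150, 476.4, -116.8, 34.1), (180, 512.1, -114.0, 43.5), (320, 653.5, -102.7, 81.2), (326, 658.8, -102.3, 82.7), (330, 653.6, -91.8, 117.4), (334, 656.5, -91.5, 118.6), (338, 694.3, -128.1, -2.9), (342, 698.3, -127.3, 0.1), (346, 704.0, -128.1, -2.6)]
assumed origin in ex,ey 533.0728484124736 -89.41665552575749
top walls y [-161.8   96.6] x [379.5 658.5]
```

>>> servo_tool --steps '[[1,[-0.15,-0.5,2.5],[0,0,0]],[1,[0,0,3],[0,0,0]],[1,[0,0,3],[0,0,0]],[1,[0,0,2],[0,0,0]],[1,[0,0,0.9],[0,0,0]],[1,[0,0,0],[0,0,0]],[1,[0,0,0],[0,0,0]]]'

```text
clock: 6.7
eef_pos: [575.9, -158.9, 88.7]
tcp_rot: [2.345, 2.088, 0.001]
force: [0.3, 0.4, -0.7]
gripper_width: 43.3
grip_force: 20.0
```

>>> servo_tool --steps '[[-0.05,[0,0,0],[0,0,0]],[-0.2,[0,0,0],[0,0,0]],[-0.2,[0,0,0],[0,0,0]],[-0.25,[0,0,0],[0,0,0]],[-0.25,[0,0,-0.5],[0,0,0]],[-0.25,[0,0,-1],[0,0,0]],[-0.25,[0,0,-2],[0,0,0]],[-0.25,[0,0,-4],[0,0,0]],[-0.5,[0,0,-4],[0,0,0]],[-0.5,[0,0,0],[0,0,0]],[-0.5,[0,0,0],[0,0,0]]]'

```text
clock: 7.8
eef_pos: [575.5, -158.7, 203.9]
tcp_rot: [2.346, 2.087, 0.001]
force: [-0.1, 0.9, -0.1]
gripper_width: 66.2
grip_force: 0.0
```

```bash
python3 - <<'E'
from h import *
to((410.8,301.5,8),157.1)
W,im=wrist("w3.png");np.savez("w3.npz",W=W,im=im)
im,d=bot.read_camera("top"); cv2.imwrite("pics/t3.png",cv2.resize(im[120:280,130:400,::-1],None,fx=2,fy=2))
E
cd pics; python3 -c "
import cv2,numpy as np
a=cv2.imread('w3.png');b=cv2.imread('t3.png');h=max(a.shape[0],b.shape[0]);a=cv2.resize(a,(300,225));c=np.zeros((600,800,3),np.uint8);c[:225,:300]=a;c[225:225+b.shape[0],:b.shape[1]]=b;cv2.imwrite('c3.png',c[:560,:560])"
```

```text
t 7.8 tcp [ 575.5 -158.7  203.9] yaw 83.3 w 66.2 F [-0.1  0.9 -0.1] grip 0.0 | shift [ 43.8  -21.76  19.51] turn [ 1.000e-03  2.000e-03 -1.288e+00]
```

View pics/c3.png

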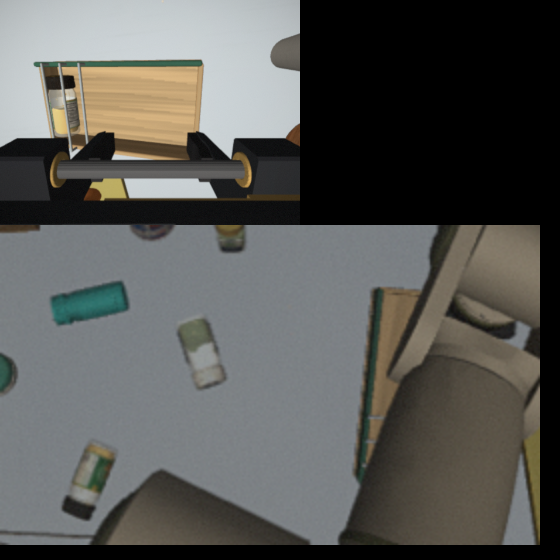

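Jar 1 lies crosswise at the bottom of the rack, cap at the green wall. Next is jar 2.

>>> servo_tool --steps '[[-0.5,[2.5,-1.2,-1],[0,0,0]],[-0.5,[4.1,-2.05,-1],[0,0,0]],[-0.5,[4.1,-2.05,-1],[0,0,0]],[-0.5,[4.1,-2.05,0],[0,0,0]],[-0.5,[4.1,-2.05,0],[0,0,0]],[-0.5,[4.1,-2.05,0],[0,0,0]],[-0.5,[4.1,-2.05,0],[0,0,0]],[-0.5,[4.1,-2.05,0],[0,0,0]],[-0.5,[4.1,-2.05,0],[0,0,0]],[-0.5,[4.1,-2.05,0],[0,0,0]],[-0.5,[4.1,-2.05,0],[0,0,0]],[-0.5,[0.3,-0.1,0],[0,0,0]]]'

```text
clock: 9.1
eef_pos: [407.6, 305.1, 231.6]
tcp_rot: [-2.341, -2.093, 0.003]
force: [0.6, -0.9, -0.3]
gripper_width: 65.8
grip_force: 0.0
```

>>> servo_tool --steps '[[-0.5,[0,0,0],[0,0,-0.129]],[-0.5,[0,0,0],[0,0,-0.129]],[-0.5,[0,0,0],[0,0,-0.129]],[-0.5,[0,0,0],[0,0,-0.129]],[-0.5,[0,0,0],[0,0,-0.129]],[-0.5,[0,0,0],[0,0,-0.129]],[-0.5,[0,0,0],[0,0,-0.129]],[-0.5,[0,0,0],[0,0,-0.129]],[-0.5,[0,0,0],[0,0,-0.129]],[-0.5,[0,0,0],[0,0,-0.129]],[-0.5,[0,0,0],[0,0,0]]]'

```text
clock: 10.2
eef_pos: [410.1, 301.0, 231.8]
tcp_rot: [-0.62, -3.078, 0.002]
force: [0.2, 0.3, -0.0]
gripper_width: 66.2
grip_force: 0.0
```

```bash
python3 - <<'E'
from h import *
W,im=wrist("w4.png")
j=jar(W,im,(410.8,301.5));print(j)
to((*j[0],7.4),j[2])
E
```

```text
(array([411. , 300.1]), array([106.9,  44.6]), 158.10000000000002, np.float64(43.4), 664, array([-38.8,  16.5]))
t 10.25 tcp [410.1 301.2 232. ] yaw 157.01 w 65.7 F [-0.6 -0.3  0.1] grip 0.0 | shift [-0.15 -0.03 22.46] turn [-0.001 -0.001 -0.019]
```

>>> servo_tool --steps '[[-0.5,[-0.1,0,4.5],[0,0,-0.01]],[-0.5,[0,0,4.5],[0,0,0]],[-0.5,[0,0,4.5],[0,0,0]],[-0.5,[0,0,4.5],[0,0,0]],[-0.5,[0,0,2.5],[0,0,0]],[-0.5,[0,0,1.3],[0,0,0]],[-0.5,[0,0,0.6],[0,0,0]],[-0.5,[0,0,0],[0,0,0]],[1,[0,0,0],[0,0,0]],[1,[0,0,0],[0,0,0]],[1,[0,0,0],[0,0,0]],[1,[0,0,0],[0,0,0]],[1,[0,0,0],[0,0,0]]]' --squeeze 20

```text
clock: 11.55
eef_pos: [411.3, 301.5, 9.4]
tcp_rot: [0.605, 3.082, 0.001]
force: [-1.1, -0.2, 6.0]
gripper_width: 43.2
grip_force: 20.0
```

>>> servo_tool --steps '[[1,[0,0,-2],[0,0,0]],[1,[0,0,-4],[0,0,0]],[1,[0,0,-4.5],[0,0,0]],[1,[0,0,-4.5],[0,0,0]],[1,[0,0,-4.5],[0,0,0]],[1,[0,0,0],[0,0,0.13]],[1,[0,0,0],[0,0,0.13]],[1,[0,0,0],[0,0,0.13]],[1,[0,0,0],[0,0,0.13]],[1,[0,0,0],[0,0,0.13]],[1,[0,0,0],[0,0,0.13]],[1,[0,0,0],[0,0,0.13]],[1,[0,0,0],[0,0,0.13]],[1,[0,0,0],[0,0,0.13]],[1,[0,0,0],[0,0,0.13]],[1,[0,0,0],[0,0,0]]]'

```text
clock: 13.15
eef_pos: [410.7, 301.2, 203.6]
tcp_rot: [-2.349, -2.086, 0.001]
force: [-0.8, -0.5, -1.4]
gripper_width: 43.8
grip_force: 20.0
```

>>> servo_tool --steps '[[1,[-2.0,1.0,0],[0,0,0]],[1,[-4.0,2.0,0],[0,0,0]],[1,[-4.0,2.0,0],[0,0,0]],[1,[-4.0,2.0,0],[0,0,0]],[1,[-4.0,2.0,0],[0,0,0]],[1,[-4.0,2.0,0],[0,0,0]],[1,[-4.0,2.0,0],[0,0,0]],[1,[-4.0,2.0,0],[0,0,0]],[1,[-4.0,2.0,0],[0,0,0]],[1,[-4.0,2.0,0],[0,0,0]],[1,[-4.0,2.0,0],[0,0,0]],[1,[-1.8,0.7,0],[0,0,0]],[1,[0,0,0],[0,0,0]],[1,[0,0,0],[0,0,0]]]'

```text
clock: 14.55
eef_pos: [574.9, -158.1, 203.5]
tcp_rot: [-2.345, -2.089, 0.0]
force: [-0.3, -0.0, -1.0]
gripper_width: 43.5
grip_force: 20.0
```

```bash
python3 - <<'E'
from h import *
to((575.7,-159,90.5),83.3)
W,im=wrist("w5.png")
E
```

```text
t 14.55 tcp [ 574.9 -158.1  203.5] yaw 83.39 w 43.5 F [-0.3 -0.  -1. ] grip 20.0 | shift [-0.09  0.1  11.3 ] turn [-0.001 -0.001  0.002]
```

View pics/w5.png

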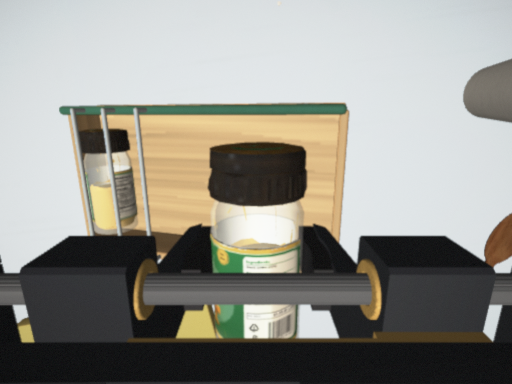

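Jar 1 rests at (107,180), squared to the stop board. Jar 2 is held with its cap at (258,170), towards the green wall. I'll lower and release it as before.

>>> servo_tool --steps '[[1,[-0.1,0.05,2.5],[0,0,0]],[1,[0,0,3],[0,0,0]],[1,[0,0,3],[0,0,0]],[1,[0,0,2],[0,0,0]],[1,[0,0,0.8],[0,0,0]],[1,[0,0,0],[0,0,0]],[1,[0,0,0],[0,0,0]]]'

```text
clock: 15.3
eef_pos: [576.2, -159.7, 92.0]
tcp_rot: [2.345, 2.088, 0.001]
force: [-0.0, -0.5, -0.5]
gripper_width: 43.5
grip_force: 20.0
```

>>> servo_tool --steps '[[-0.05,[0,0,0],[0,0,0]],[-0.2,[0,0,0],[0,0,0]],[-0.2,[0,0,0],[0,0,0]],[-0.25,[0,0,0],[0,0,0]],[-0.25,[0,0,-0.5],[0,0,0]],[-0.25,[0,0,-1],[0,0,0]],[-0.25,[0,0,-2],[0,0,0]],[-0.25,[0,0,-4],[0,0,0]],[-0.25,[0,0,-4],[0,0,0]],[-0.25,[0,0,0],[0,0,0]],[-0.25,[0,0,0],[0,0,0]],[-0.25,[0,0,0],[0,0,0]],[-0.25,[0,0,0],[0,0,0]],[-0.25,[0,0,0],[0,0,0]]]'

```text
clock: 16.7
eef_pos: [575.5, -160.0, 204.8]
tcp_rot: [-2.346, -2.087, 0.001]
force: [0.5, -0.6, 0.3]
gripper_width: 55.2
grip_force: 0.0
```

```bash
python3 - <<'E'
from h import *
to((575.7,-159,90.5),83.3)
W,im=wrist("w6.png");np.savez("w6.npz",W=W,im=im)
E
```

```text
t 16.7 tcp [ 575.5 -160.   204.8] yaw 83.29 w 55.2 F [ 0.5 -0.6  0.3] grip 0.0 | shift [ 0.09  0.03 11.43] turn [-0.002 -0.001 -0.   ]
```

View pics/w6.png

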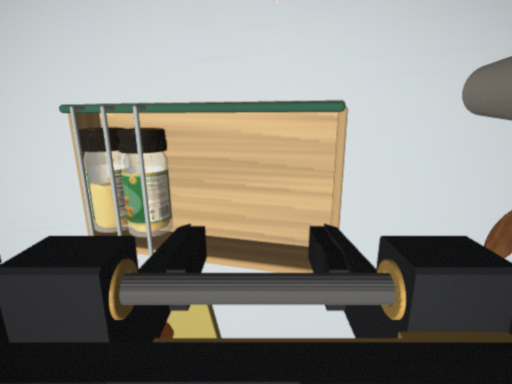

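Both jars lie side by side at the bottom at (105,180) and (145,180), caps at the green wall. A short settling pause and a check of their positions come before hand-in.

>>> servo_tool --steps '[[-0.25,[0,0,0],[0,0,0]],[-0.25,[0,0,0],[0,0,0]],[-0.25,[0,0,0],[0,0,0]],[-0.25,[0,0,0],[0,0,0]],[-0.25,[0,0,0],[0,0,0]],[-0.25,[0,0,0],[0,0,0]]]'

```text
clock: 17.35
eef_pos: [575.7, -160.1, 205.8]
tcp_rot: [2.347, 2.088, 0.0]
force: [-0.7, 0.1, -0.3]
gripper_width: 55.1
grip_force: 0.0
```

```bash
python3 - <<'E'
from h import *
z=np.load("w6.npz")
W,im=wrist("w7.png")
print("change",np.abs(im[120:235,80:180].astype(int)-z['im'][120:235,80:180]).mean().round(2))
ex=np.array([np.cos(np.radians(-6.7)),np.sin(np.radians(-6.7)),0]);ey=np.array([-ex[1],ex[0],0])
X,Y=W@ex-532,W@ey+91
dark=np.zeros(X.shape,bool);dark[122:152,75:172]=1;dark&=im.max(2)<60
for a,b in((75,124),(124,172)):
    m=dark.copy();m[:,:a]=0;m[:,b:]=0
    print("cap x,y,z",np.median(X[m]).round(1),np.percentile(Y[m],[2,98]).round(1),np.percentile(W[...,2][m],95).round(1),m.sum())
m=np.zeros(X.shape,bool);m[160:225,150:169]=1
for v in(165,185,205,220):print(v,[(u,X[v,u].round(),Y[v,u].round(),W[v,u,2].round()) for u in(128,156,164)])
E
```

```text
change 3.24
cap x,y,z -92.2 [29.8 50.1] 75.4 858
cap x,y,z -43.0 [30.1 49.8] 78.9 785
165 [(128, np.float64(-62.0), np.float64(17.0), np.float64(77.0)), (156, np.float64(-38.0), np.float64(16.0), np.float64(71.0)), (164, np.float64(-34.0), np.float64(14.0), np.float64(60.0))]
185 [(128, np.float64(-65.0), np.float64(-2.0), np.float64(76.0)), (156, np.float64(-39.0), np.float64(-3.0), np.float64(73.0)), (164, np.float64(-34.0), np.float64(-5.0), np.float64(65.0))]
205 [(128, np.float64(-67.0), np.float64(-23.0), np.float64(76.0)), (156, np.float64(-41.0), np.float64(-23.0), np.float64(75.0)), (164, np.float64(-35.0), np.float64(-25.0), np.float64(67.0))]
220 [(128, np.float64(-71.0), np.float64(-40.0), np.float64(72.0)), (156, np.float64(-42.0), np.float64(-38.0), np.float64(75.0)), (164, np.float64(-36.0), np.float64(-41.0), np.float64(68.0))]
```

```bash
python3 - <<'E'
import cv2,numpy as np
a,b=[cv2.imread(f"pics/w{i}.png",0).astype(np.float32) for i in(6,7)]
for n,(y0,y1,x0,x1) in dict(jars=(120,235,80,180),rack=(95,230,200,350)).items():
    print(n,cv2.phaseCorrelate(a[y0:y1,x0:x1].copy(),b[y0:y1,x0:x1].copy()),np.abs(a-b)[y0:y1,x0:x1].mean())
c=cv2.imread("pics/w7.png")[95:245,55:215];cv2.imwrite("pics/w7c.png",cv2.resize(c,None,fx=3.5,fy=3.5))
E
```

```text
jars ((-0.18522621831738917, -0.25203298699279486), 1.0200985850493114) 3.1692173
rack ((-0.4455778689564198, 0.4429353062391215), 0.9979758647400656) 2.035457
```

View pics/w7c.png

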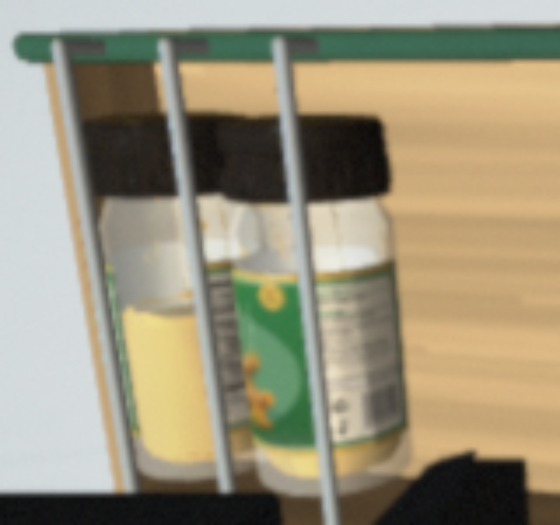

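The jars are touching one behind the other (caps at crop (140,155) and (305,155)), both caps at the green wall. The image shift between frames is below half a pixel, so they are at rest.

```bash
python3 -c "
from cell import bot
print(bot.finish_job())"
```

```text
the job is handed in; nothing more can be done
None
```

Both dark-capped jars are lying at rest, one behind the other, at the bottom of the rack with their caps to the green wall, and I handed the job in at about 17 s of the 54 s allowed; no verdict came back.

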